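# Third hand for the bottle stand's front rail

## Task

The small bottle stand on the bench still lacks its upper front rail: take the acrylic bar that is as long as the stand is wide and hold it against the front edges of the stand's two side cheeks, straight above the lower rail, its top edge level with the cheeks' tops and its ends flush with their outer faces. Press it back against both cheeks at once with a steady push of about 12 N, without ramming it, so that I can drive the screws, and leave the bottles and everything else on the bench where they are. Finish while you are still holding and pressing it there: do not let go.

Things in the scene. Friction and masses are not known exactly. Their poses are not given: they have to be found in the camera images.
- rail: the upper front rail: a frosted acrylic bar 18 x 180 x 40 mm (own x, y, z), about 0.15 kg, standing on its long narrow edge on the bench, with a dark screw hole near either end of its broad faces; origin at the centre of its underside, z up, y along its length; both broad faces are alike, so either may go against the stand
- short_rail: a bystander: a bar of the same section, 18 x 110 x 40 mm, that belongs to another stand, also standing on edge; origin at the centre of its underside. It and the right rail may stand in either of two places
- stand: the bottle stand, frosted acrylic, screwed to the bench: base plate 130 x 180 mm (own x, y), top 14 mm up; two side cheeks, 156 mm apart inside; back panel (middle at own x -50 mm); a lower front rail, 18 mm thick, 14 to 38 mm up, already fitted; open inside and on top. Origin at the centre of its underside, own +x points out of its front, away from the robot, give or take 0.3 rad; z up
- cheek_left: the side cheek at the stand's own +y side: an upright plate 110 x 12 mm (own x, y), its top 110 mm above the bench, its outer face 90 mm from the stand's middle; its front edge (own x = +55 mm) is a rigid upright face 12 mm wide with a brass screw insert 20 mm below the top. Origin under its centre, 14 mm above the bench
- cheek_right: the same cheek at the stand's own -y side
- seat (a point): the point midway between the cheeks' front edges, in their plane, 70 mm above the bench, axes as the stand's; the seated rail's origin is 9 mm in front of it (own +x), at the same height and sideways position
- reagent_a: bystander: amber bottle, 68 mm across, 145 mm high; origin at the centre of its underside
- reagent_b: bystander: amber bottle like the other, 68 mm across, 145 mm high; origin at the centre of its underside
- screwdriver: bystander: screwdriver 190 mm long lying on the bench beyond the stand; origin under its middle
- beaker: bystander: glass beaker 68 mm across, 85 mm high; origin at the centre of its underside
- wash_bottle: bystander: white bottle with a red cap, 60 mm across, 150 mm high; origin at the centre of its underside
- dish: bystander: shallow glass dish 90 mm across, 16 mm high; origin at the centre of its underside

How it is judged:
By the outcome, as a careful person would: the job done as asked, in the order asked, and still so for the second after the job is handed in, while the arm keeps its last pose, push and grip.
It also fails if it takes over 51 s, if anything falls off the work surface, if the arm or the gripper's body presses on something with over 40 N, if the wrist force passes 120 N, or if a joint passes its speed limit or range.

## Robot

A 7-joint arm with a two-finger parallel gripper is mounted at the origin on the work surface. World frame = base frame: x ahead of the robot, y to its left, z up, the work surface at z = 0. Lengths are in m, angles in rad, forces in N, time in s.
With the tool pointing down it reaches from about 0.35 to 0.9 m from the base axis. Payload 8.1 kg.
Tool frame: the origin (TCP) lies between the finger pads; the fingertips stand 14 mm ahead of it and the grasp point (between the pads) lies 5 mm behind it; z points along the fingers, y is the line along which they close (so a half turn about z gives the same grasp; the last joint's range is limited). The gripper opens to 85 mm and grips with 20 to 120 N. Pads are 22 mm wide; open, the fingers measure 114 mm over their backs; the gripper's body (76 mm by 85 mm) begins 54 mm behind the grasp point. The pads swing forward as they close: fully open they stand 13 mm farther back than shut.
Start: joints at [1.091, 0.434, 0.025, 1.573, -0.012, 1.134, -0.075], TCP at [0.23, -0.581, 0.245] pointing down, gripper open.
Joint ranges: [-2.62, 2.62], [-0.44, 2.09], [-1.27, 1.32], [0.08, 2.57], [-1.32, 4.46], [0.12, 2], [-2.74, 2.74]. Speed limits (rad/s): [2.22, 2.22, 3.01, 3.01, 3.14, 3.14, 3.14].

## Interface

Orientations are given as a rotation vector (axis times angle).
In Python, from bench import ctrl, eyes gives the robot as it stands. Calls block until the motion is done:
- ctrl.movep(position, orientation): joint-space move of the TCP to a pose.
- ctrl.move_linear(position, frame=None, v=0.15): straight line of the TCP; frame=None keeps the orientation; v is the mean speed in m/s.
- ctrl.set_joints(angles): joint-space move.
- ctrl.gripper_open() and ctrl.close_gripper(strength=None): open the fingers fully, or close them until they stop; strength is the grip in N (None keeps the last).
- ctrl.sleep(seconds).
- ctrl.ik(position, orientation): joint angles nearest the present ones, or None.
- ctrl.get_state(): the state.
- eyes.camera(name): name is "side" or "top"; returns the picture (400x640x3 uint8, red, green, blue); there is no depth.
- eyes.camera_info(name): a dict with "fx", "fy", "cx", "cy" (pixels), "k1" (the pictures are not rectified: a ray, as slopes to the right and down, at radius r is drawn at 1 + k1 r^2 times it, then the intrinsics apply), "pose" (4x4, takes a point from camera to world coordinates). Camera axes: x right, y down, z forward; pixel columns grow to the right and rows downward; lengths in m; the calibration is good to about 2 mm. A picture is of the moment at which its call begins. camera_info takes no time and is no camera call.
A pose or a line that the arm cannot do raises ctrl.MotionError and nothing moves.
- ctrl.hand_in(): hands the job in; it is judged then, once.
The state is a dict: "time": time; "joint_positions": joint angles; "joint_velocities": joint speeds; "effort": joint torques, N m; "position": TCP position; "eef_rot": TCP orientation; "contact_force": force on the tool from outside, world axes, zero at the start; "moment": the same for the moment, N m; "opening": opening from 0.0 (shut) to 1.0 (fully open); "finger_force": force on a finger pad.
Only numpy, scipy, OpenCV 4.12 (cv2) and the standard library are available. Lean on these libraries where they do the work, as an engineer would, in place of code of your own. Each camera call takes 0.05 s, during which the arm holds its last target. There are 200 camera calls.

## Working session

There is one attempt and no reset: what is moved stays moved. The work goes in short steps, each a Python script; the robot and the scene stay as the last script left them, time stands still between calls to the robot, and variables do not carry over. Pictures are saved under pics/ and viewed, at most 10 in all, crops included, and the job is handed in when it is done.

```bash
mkdir -p pics; ls; python3 - <<'E'
from bench import ctrl, eyes
import cv2
for n in("side","top"):
    cv2.imwrite(f"pics/{n}0.png",eyes.camera(n)[:,:,::-1]); print(n,eyes.camera_info(n))
s=ctrl.get_state(); print(s)
E
```

```text
pics
side {'fx': 363.34835306386634, 'fy': 363.34835306386634, 'cx': 321.5159110569288, 'cy': 201.30822539312803, 'k1': -0.021239602537304572, 'pose': array([[-0.8707293 , -0.31895425,  0.37429758,  0.15198697],
       [-0.49138901,  0.59398505, -0.63696044,  0.70000173],
       [-0.01916593, -0.73854583, -0.6739308 ,  0.80622641],
       [ 0.        ,  0.        ,  0.        ,  1.        ]])}
top {'fx': 510.7282664420664, 'fy': 510.7282664420664, 'cx': 316.32635526606407, 'cy': 194.2092955155313, 'k1': -0.1460240193824188, 'pose': array([[-0.01711964, -0.99291023,  0.11762739,  0.38216247],
       [-0.9997445 ,  0.01526227, -0.016673  ,  0.01586526],
       [ 0.01475954, -0.11788277, -0.99291783,  1.7734425 ],
       [ 0.        ,  0.        ,  0.        ,  1.        ]])}
{'time': 0.1, 'joint_positions': array([ 1.09140912,  0.43512493,  0.02497041,  1.57401089, -0.01161114,
        1.13400951, -0.07511828]), 'joint_velocities': array([ 0.00228873, -0.00183716, -0.00145543, -0.00263697,  0.00106445,
       -0.00182772, -0.00063   ]), 'effort': array([ 3.59948521e-03, -6.71756172e+01,  1.02869377e+00, -3.16905355e+01,
        1.58945523e-02,  7.23627207e-03, -1.04329771e-06]), 'position': array([ 0.22975501, -0.58076539,  0.24462017]), 'eef_rot': array([-3.08470048e+00, -5.87968976e-01,  5.91704521e-04]), 'contact_force': array([ 7.81815657e-01, -7.83291033e-05, -4.04481347e-01]), 'moment': array([-0.00613038, -0.03032755,  0.00845453]), 'finger_force': 0.0, 'opening': 1.0026181018095124}
```

View pics/top0.png

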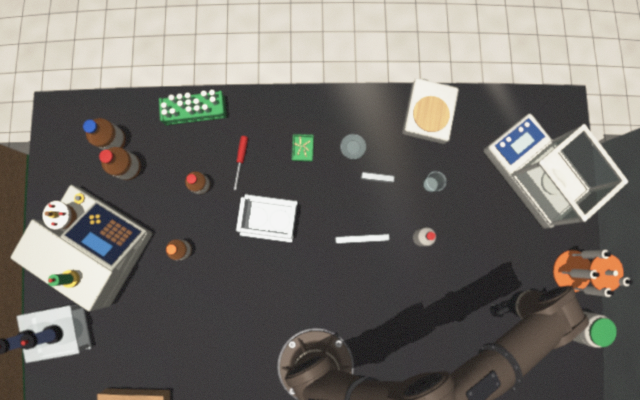

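View pics/side0.png

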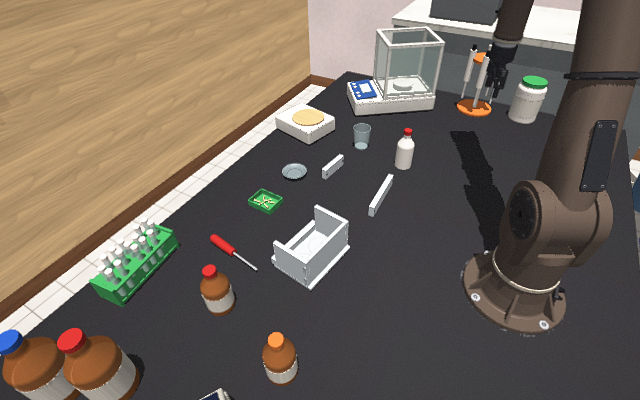

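Top view: stand at about (267,218), long rail at (362,239), short rail at (378,177), wash bottle at (425,237). Side view: stand at (312,250), long rail at (381,195). I'll enlarge the crops.

```bash
cat > h.py <<'E'
import numpy as np, cv2
from bench import ctrl, eyes
def K(i): return np.array([[i["fx"],0,i["cx"]],[0,i["fy"],i["cy"]],[0,0,1]])
def rays(n,uv):
    i=eyes.camera_info(n); uv=np.asarray(uv,float).reshape(-1,1,2)
    p=cv2.undistortPointsIter(uv,K(i),np.array([i["k1"],0,0,0.]),None,None,(3,50,1e-10)).reshape(-1,2)
    d=np.c_[p,np.ones(len(p))]@i["pose"][:3,:3].T
    return i["pose"][:3,3],d
def onz(n,uv,z):
    o,d=rays(n,uv); return o+d*((z-o[2])/d[:,2])[:,None]
def tri(uvt,uvs):
    ot,dt=rays("top",uvt); os,ds=rays("side",uvs); out=[]
    for a,b in zip(dt,ds):
        s,t=np.linalg.lstsq(np.c_[a,-b],os-ot,rcond=None)[0]
        p,q=ot+s*a,os+t*b; out.append(np.r_[(p+q)/2,np.linalg.norm(p-q)])
    return np.array(out)
def proj(n,P):
    i=eyes.camera_info(n); T=np.linalg.inv(i["pose"])
    return cv2.projectPoints(np.asarray(P,float).reshape(-1,3),cv2.Rodrigues(T[:3,:3])[0],T[:3,3],K(i),np.array([i["k1"],0,0,0.]))[0].reshape(-1,2)
def crop(n,x0,y0,x1,y1,s,name,img=None):
    im=eyes.camera(n) if img is None else img
    c=cv2.resize(im[y0:y1,x0:x1,::-1],None,fx=s,fy=s,interpolation=cv2.INTER_CUBIC); 
    for x in range(-(-x0//10)*10,x1,10): cv2.line(c,(int((x-x0+.5)*s),0),(int((x-x0+.5)*s),6),(0,255,255),1);cv2.putText(c,str(x),(int((x-x0+.5)*s)-10,16),0,.33,(0,255,255),1)
    for y in range(-(-y0//10)*10,y1,10): cv2.line(c,(0,int((y-y0+.5)*s)),(6,int((y-y0+.5)*s)),(0,255,255),1);cv2.putText(c,str(y),(8,int((y-y0+.5)*s)+4),0,.33,(0,255,255),1)
    cv2.imwrite("pics/"+name,c)
E
python3 - <<'E'
from h import *
crop("top",230,165,400,250,4.7,"t1.png"); crop("side",265,165,405,292,4.7,"s1.png")
E
```

```text
(no output)
```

View pics/t1.png

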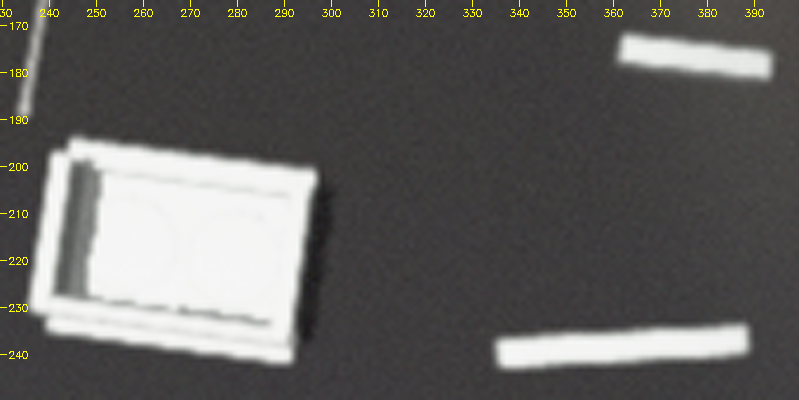

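View pics/s1.png

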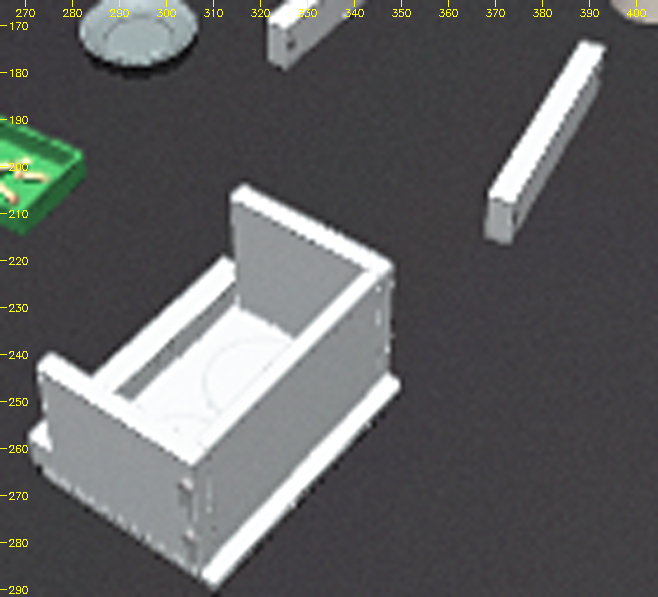

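t1: lower rail's front top edge runs (245,194.5)–(297,201), left cheek front top corner is at (241,197), long rail spans (336,240)–(388.5,237). s1: cheek tops run (273,242)–(306,264) and (317,204)–(348,221), long rail top runs (372,207)–(390,175). Next I'll fit the edges to sub-pixel precision.

```bash
cat >> h.py <<'E'
from scipy.ndimage import map_coordinates, gaussian_filter1d
def grab(n,k=6): return np.mean([eyes.camera(n).astype(float).mean(2) for _ in range(k)],0)
def edge(im,p,q,w=2.5,sg=0,trim=.08):
    """subpixel line near p-q; sg=+1: brighter on the right-hand side (image, walking p->q)"""
    p,q=np.array(p,float),np.array(q,float); L=np.linalg.norm(q-p); u=(q-p)/L; nrm=np.array([-u[1],u[0]])
    s=np.linspace(trim*L,(1-trim)*L,max(int(2*L),8)); t=np.arange(-w,w+.01,.1)
    P=p+s[:,None,None]*u+t[None,:,None]*nrm
    v=map_coordinates(im,[P[...,1],P[...,0]],order=1)
    g=np.gradient(gaussian_filter1d(v,4,axis=1),axis=1); g=g*sg if sg else abs(g)
    g=np.clip(g,0,None); k=g.argmax(1); off=[]
    for gi,ki in zip(g,k):
        a,b=max(ki-8,0),ki+9; off.append((gi[a:b]*t[a:b]).sum()/(gi[a:b].sum()+1e-9))
    pts=p+s[:,None]*u+np.array(off)[:,None]*nrm
    l=cv2.fitLine(pts.astype(np.float32),cv2.DIST_HUBER,0,.01,.01).ravel(); d,c=l[:2].astype(float),l[2:].astype(float)
    r=np.std((pts-c)@[-d[1],d[0]])
    return c+d*((p-c)@d),c+d*((q-c)@d),r
def isect(a,b):
    p,r=a[0],a[1]-a[0]; q,s=b[0],b[1]-b[0]
    t=np.linalg.solve(np.c_[r,-s],q-p); return p+t[0]*r
E
python3 - <<'E'
from h import *
np.set_printoptions(precision=4,suppress=True)
T,S=grab("top"),grab("side"); np.savez("g.npz",T=T,S=S)
def show(nm,n,e,z):
    P=onz(n,[e[0],e[1]],z); d=P[1]-P[0]; print(nm,P[:,:2].ravel(),"len",np.linalg.norm(d),"ang",np.arctan2(d[1],d[0]),"r",e[2])
# long rail, top
A=edge(T,(336,237),(388.5,234)); B=edge(T,(336,243),(388.5,240)); Lt=edge(T,(335.5,242.5),(335.5,237),trim=.2); R=edge(T,(389,240),(389,234.5),trim=.2)
for nm,e in zip("ABLR",(A,B,Lt,R)): show("rail top "+nm,"top",e,.04)
ct=[isect(A,Lt),isect(A,R),isect(B,R),isect(B,Lt)]
# side: bright top face
a=edge(S,(369.5,205),(388.5,174),sg=0); b=edge(S,(374.5,208),(393,176.5)); l=edge(S,(369.5,206),(374.5,208),trim=.2); r=edge(S,(388.5,174),(393,176),trim=.2)
for nm,e in zip("ablr",(a,b,l,r)): show("rail side "+nm,"side",e,.04)
cs=[isect(a,l),isect(a,r),isect(b,r),isect(b,l)]
print("corners top@.04",onz("top",ct,.04)[:,:2].ravel()); print("corners side@.04",onz("side",cs,.04)[:,:2].ravel()); print("tri",tri(ct,cs))
# stand
F=edge(T,(245,194.5),(297,201)); show("lower rail front","top",F,.038)
Rr=edge(T,(297,202),(296.5,206),trim=.1); show("lrail right end","top",Rr,.038); print(onz("top",[isect(F,Rr)],.038))
Bk=edge(T,(241,235),(292,241.5)); show("base back","top",Bk,.014)
CL=edge(T,(240.5,198.5),(236.5,230)); show("cheekL outer","top",CL,.11)
f=edge(T,(240.5,196.5),(245,197),trim=.15); show("cheekL front","top",f,.11)
E1=edge(S,(273,243),(306,264)); show("cheekL outer s","side",E1,.11)
E3=edge(S,(319,204.5),(346,219.5)); show("cheekR outer s","side",E3,.11)
E4=edge(S,(310,262),(345,223)); show("back outer s","side",E4,.11)
f1=edge(S,(272.5,242),(276.5,239.5),trim=.15); show("cheekL front s","side",f1,.11)
f3=edge(S,(313.5,206.5),(317,204),trim=.15); show("cheekR front s","side",f3,.11)
c1,c2=isect(CL,f),isect(E1,f1); print("left top corner tri",tri([c1],[c2]), onz("top",[c1],.11),onz("side",[c2],.11)); print("right corner side",onz("side",[isect(E3,f3)],.11))
E
```

```text
rail top A [ 0.4426 -0.0774  0.4475 -0.2568] len 0.179467439777983 ang -1.5433920126555107 r 0.19077620240973733
rail top B [ 0.4209 -0.077   0.4265 -0.2562] len 0.17926732486331948 ang -1.5394462972549643 r 0.16495495365140891
rail top L [ 0.4218 -0.0754  0.4404 -0.0747] len 0.01858186861944621 ang 0.03798798449277345 r 0.023467812034759145
rail top R [ 0.4268 -0.2566  0.4455 -0.2571] len 0.018711935535662225 ang -0.02713787162211031 r 0.009023112567632744
rail side a [ 0.441  -0.0802  0.4472 -0.2524] len 0.1723747740727677 ang -1.5348522096940078 r 0.09442583593318442
rail side b [ 0.4225 -0.0751  0.4285 -0.2466] len 0.17165607385050466 ang -1.5357223891839076 r 0.13444703560139257
rail side l [ 0.4369 -0.0751  0.4199 -0.074 ] len 0.017114659637265696 ang 3.0742379604768977 r 0.149176950952301
rail side r [ 0.4457 -0.2561  0.4289 -0.2564] len 0.016782868599684156 ang -3.126922150443041 r 0.09915032259088037
corners top@.04 [ 0.4425 -0.0746  0.4475 -0.2572  0.4265 -0.2566  0.4208 -0.0754]
corners side@.04 [ 0.4409 -0.0754  0.4474 -0.2561  0.4289 -0.2564  0.4225 -0.0741]
tri [[ 0.441
[... 735 characters left out ...]
[0.5699 0.2374 0.462  0.2534] len 0.10914917988457075 ang 2.994386669978274 r 0.12983737760914368
cheekR outer s [0.5379 0.0594 0.4451 0.0724] len 0.09371185166543783 ang 3.002247854010365 r 0.09153403093984065
back outer s [0.4622 0.2416 0.4396 0.088 ] len 0.15529102707060397 ang -1.7168601058908717 r 0.04619233866848597
cheekL front s [0.5735 0.2344 0.5709 0.2218] len 0.012907590806350549 ang -1.7706212309102014 r 0.11584074906306038
cheekR front s [0.5492 0.0705 0.5462 0.0566] len 0.014227216770367344 ang -1.783664010636023 r 0.055947892148444776
left top corner tri [[0.5734 0.2372 0.1108 0.0003]] [[0.5733 0.2372 0.11  ]] [[0.574  0.2368 0.11  ]]
right corner side [[0.5465 0.0582 0.11  ]]
```

```bash
cat >> h.py <<'E'
from scipy.spatial.transform import Rotation as Ro
def down(th):  # tool z down, tool y at world angle th
    y=np.array([np.cos(th),np.sin(th),0]); z=np.array([0,0,-1.]); return Ro.from_matrix(np.c_[np.cross(y,z),y,z]).as_rotvec()
PSI=-.149; XS=np.array([np.cos(PSI),np.sin(PSI),0]); YS=np.array([-np.sin(PSI),np.cos(PSI),0])
SEAT=.532*XS+.229*YS; G=np.array([.4346,-.1658,0]); YR=.033; H=.022
def st():
    s=ctrl.get_state(); f=np.array(s["contact_force"]); m=np.array(s["moment"])
    print("t%.2f"%s["time"],"p",np.round(s["position"],4),"F own",np.round([f@XS,f@YS,f[2]],2),"M",np.round(m,2),"open %.3f ff %.1f"%(s["opening"],s["finger_force"]),flush=True); return s
E
python3 - <<'E'
from h import *
np.set_printoptions(precision=3,suppress=True)
print(SEAT)
for k in (0,np.pi):
    for p,a in((G+[0,0,.26],YR),(G+[0,0,H],YR),(SEAT+.03*XS+[0,0,.24],PSI),(SEAT+.009*XS+[0,0,.07+H],PSI)): print(k,ctrl.ik(p,down(a+k)))
E
```

```text
[0.56  0.147 0.   ]
0 [ 0.659  0.202 -0.478  1.893  0.105  1.071  0.172]
0 [ 0.532  0.543 -0.37   2.149  0.391  0.513 -0.101]
0 [ 0.162  0.514 -0.731  1.582  0.361  1.186 -0.791]
0 [ 0.084  0.626 -0.623  1.791  0.462  0.874 -0.902]
3.141592653589793 [-0.695  0.259  1.181  1.982 -0.273  1.076 -2.502]
3.141592653589793 [ 0.069  0.522  0.239  2.187 -0.27   0.459 -2.588]
3.141592653589793 [ 0.336  0.632 -1.065  1.568  0.569  1.283  2.18 ]
3.141592653589793 [ 0.332  0.806 -1.071  1.771  0.805  1.074  1.961]
```

```bash
python3 - <<'E'
from h import *
o=down(YR)
ctrl.movep(G+[0,0,.20],o); st()
ctrl.move_linear(G+[0,0,H],v=.12); s=st()
ctrl.close_gripper(60); st()
ctrl.move_linear(G+[0,0,.26],v=.15); st()
q=SEAT+(.009+.030)*XS
ctrl.movep(q+[0,0,.26],down(PSI)); s=st()
ctrl.move_linear(q+[0,0,.070+H],v=.12); ctrl.sleep(.2); s=st(); print(s["eef_rot"],down(PSI))
crop("top",230,165,315,250,7,"t2.png"); crop("side",255,165,360,292,4.7,"s2.png")
E
```

```text
t2.50 p [ 0.4345 -0.1673  0.2   ] F own [ 0.5   0.09 -0.55] M [-0.02  0.02 -0.03] open 1.002 ff 0.0
t4.13 p [ 0.435  -0.1659  0.0225] F own [ 0.09 -0.63  0.3 ] M [ 0.02 -0.01 -0.08] open 1.002 ff 0.0
t4.76 p [ 0.4348 -0.1658  0.0222] F own [-0.73  0.25  3.9 ] M [0.03 0.07 0.09] open 0.200 ff 59.0
t6.49 p [ 0.4342 -0.1657  0.2593] F own [ 0.51  0.44 -1.26] M [ 0.01 -0.01 -0.  ] open 0.204 ff 58.6
t7.80 p [0.5988 0.1399 0.2597] F own [-0.06 -1.   -1.01] M [ 0.02 -0.02  0.01] open 0.200 ff 58.5
t9.55 p [0.5989 0.1418 0.0925] F own [-1.24 -0.42 -1.73] M [ 0.01 -0.01 -0.01] open 0.204 ff 58.5
[2.38041431e+00 2.04959269e+00 1.09404287e-03] [2.38062388 2.0499352  0.        ]
```

View pics/t2.png

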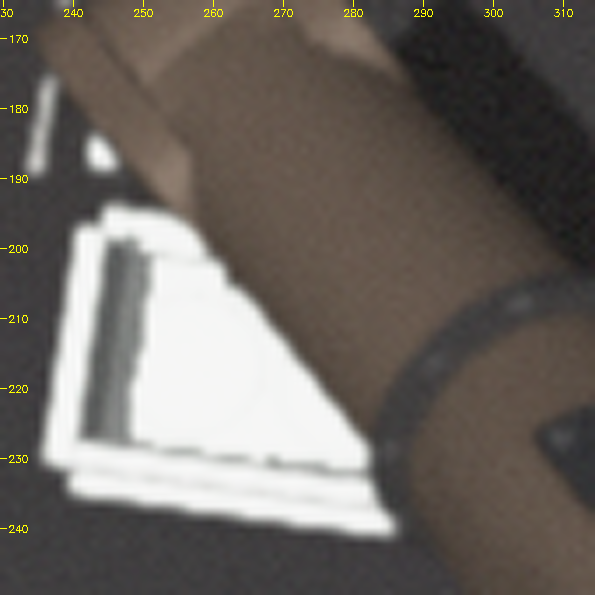

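View pics/s2.png

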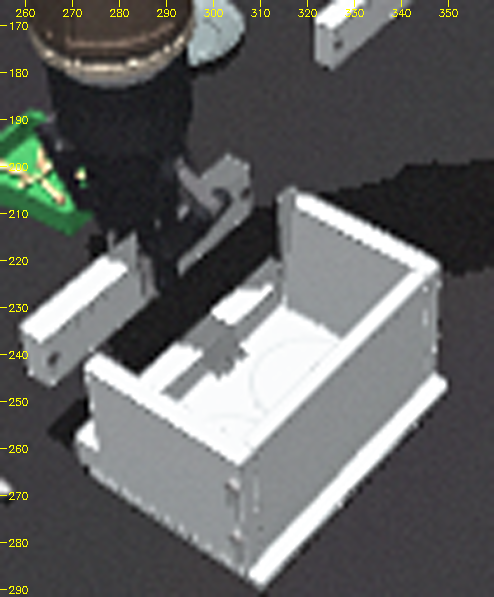

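t2: the held rail's left end is visible at about (242–246, 184–189); the arm hides the rest. s2: the rail's left end is at (260,234)–(266,238) with its bottom at (266,246), and its right end is shaded near (306,200). The rail is parallel and in front of the stand. Now I'll measure the end against the cheeks.

```bash
python3 - <<'E'
from h import *
np.set_printoptions(precision=4,suppress=True)
T,S=grab("top",4),grab("side",4); np.savez("g2.npz",T=T,S=S)
s=st(); c=np.array(s["position"])*[1,1,0]
P=[c+a*.009*XS+b*.09*YS+[0,0,z] for z in(.11,.07) for a,b in((1,1),(-1,1),(-1,-1),(1,-1))]
ps,pt=proj("side",P),proj("top",P); print("side pred",ps); print("top pred",pt[:2])
own=lambda p:(p-SEAT)@np.c_[XS,YS]
fr=lambda a,b,f,g:(a+(b-a)*f,a+(b-a)*g)
e=edge(S,ps[0],ps[1],trim=.15)            # top end edge
b=edge(S,*fr(ps[1],ps[2],0,.25))          # top back edge
f=edge(S,*fr(ps[0],ps[3],0,.25),w=2)      # top front edge
lo=edge(S,ps[4],ps[5],trim=.15); vb=edge(S,ps[1],ps[5],trim=.15); vf=edge(S,ps[0],ps[4],trim=.15)
cs=[isect(f,e),isect(b,e)]; print("side corners",cs,"own",own(onz("side",cs,.11)),"low",isect(lo,vf),isect(lo,vb),own(onz("side",[isect(lo,vf),isect(lo,vb)],.07)))
te=edge(T,pt[0],pt[1],trim=.15); print("top end",te,own(onz("top",te[:2],.11)))
tf=edge(T,*fr(pt[0],pt[3],0,.1),trim=.1); tb=edge(T,*fr(pt[1],pt[2],0,.1),trim=.1)
ct=[isect(tf,te),isect(tb,te)]; print("tri",tri(ct,cs),own(tri(ct,cs)[:,:3]))
d=np.load("g.npz"); E1=edge(d["S"],(273,243),(306,264)); print("cheekL outer own",own(onz("side",E1[:2],.11)))
E
```

```text
t10.05 p [0.5986 0.1417 0.092 ] F own [-0.36 -0.52 -1.47] M [-0.05  0.03  0.02] open 0.200 ff 58.5
side pred [[258.604  234.0091]
 [263.54   237.1209]
 [307.9732 199.6054]
 [303.1629 197.1002]
 [260.6413 244.1385]
 [265.4573 247.2509]
 [308.5768 209.713 ]
 [303.8823 207.1917]]
top pred [[242.8001 182.7621]
 [241.9875 188.1354]]
side corners [array([257.7956, 234.5927]), array([263.7728, 237.28  ])] own [[0.0482 0.0927]
 [0.0291 0.09  ]] low [260.4085 243.9324] [263.321  246.0077] [[0.049  0.0898]
 [0.0376 0.0903]]
top end (array([242.3134, 182.7381]), array([242.0464, 188.1383]), np.float64(0.06097421036063849)) [[0.0478 0.0916]
 [0.03   0.0898]]
tri [[0.6141 0.2334 0.1148 0.0089]
 [0.6026 0.2319 0.1095 0.0001]] [[0.0406 0.0929]
 [0.0295 0.0898]]
cheekL outer own [[-0.0036  0.0903]
 [-0.1128  0.0901]]
```

The left end lies at own y = 0.0900 (cheek 0.0902) and its top at z ≈ 0.1095, so it matches. I'll approach slowly and guard on force.

```bash
cat >> h.py <<'E'
def avg(n=8,dt=.02):
    r=[]
    for _ in range(n):
        ctrl.sleep(dt); s=ctrl.get_state(); f=np.array(s["contact_force"]); r.append(np.r_[f@XS,f@YS,f[2],s["moment"],(np.array(s["position"])-SEAT)@np.c_[XS,YS],s["position"][2]])
    return np.mean(r,0)
def cmd(u,w=0,z=.0921,yaw=0,v=.02): ctrl.move_linear(SEAT+u*XS+w*YS+[0,0,z],down(PSI+yaw),v=v)
E
python3 - <<'E'
from h import *
np.set_printoptions(precision=4,suppress=True)
cmd(.0145,v=.04); b=avg(15); np.save("b.npy",b); print("base",b)
u=.0145
for i in range(24):
    u-=.0005; cmd(u,v=.01); a=avg(5); d=a[:6]-b[:6]
    print("u %.4f"%u,"F",d[:3].round(2),"M",d[3:].round(2),a[6:])
    if d[0]>5: break
print(ctrl.get_state()["time"])
E
```

```text
base [ 0.1364  0.0081 -1.3025  0.0032 -0.0045  0.0074  0.0148 -0.      0.0921]
u 0.0140 F [-0.57 -0.3  -0.07] M [-0.01  0.02 -0.02] [ 0.014  -0.      0.0921]
u 0.0135 F [ 0.03  0.01 -0.1 ] M [ 0.    0.01 -0.01] [0.0135 0.     0.0921]
u 0.0130 F [-0.17 -0.04 -0.18] M [ 0.    0.   -0.04] [0.013  0.     0.0921]
u 0.0125 F [-0.47  0.05  0.25] M [ 0.01 -0.01 -0.03] [0.0125 0.     0.0921]
u 0.0120 F [-0.09  0.08 -0.41] M [-0.    0.01 -0.  ] [ 0.012  -0.      0.0921]
u 0.0115 F [-0.1   0.33  0.06] M [-0.01 -0.01 -0.01] [0.0115 0.     0.0921]
u 0.0110 F [ 0.13 -0.42 -0.05] M [-0.01 -0.   -0.04] [0.011  0.     0.0921]
u 0.0105 F [-0.02 -0.05  0.06] M [ 0.    0.03 -0.01] [0.0105 0.     0.0921]
u 0.0100 F [ 0.09  0.   -0.02] M [ 0.02  0.04 -0.  ] [ 0.01   -0.      0.0921]
u 0.0095 F [-0.73 -0.16 -0.07] M [ 0.01  0.02 -0.01] [0.0095 0.     0.0921]
u 0.0090 F [-0.07 -0.25  0.21] M [-0.01  0.01 -0.02] [0.009  0.     0.0921]
u 0.0085 F [-0.18  0.08 -0.27] M [-0.03  0.   -0.  ] [ 0.0085 -0.      0.0921]
u 0.0080 F [ 1.64 -0.34 -0.65] M [-0.03 -0.29  0.09] [ 0.0082 -0.      0.0922]
u 0.0075 F [ 5.14  0.44 -2.77] M [-0.08 -1.08  0.12] [ 0.0082 -0.      0.0922]
15.7333
```

```bash
python3 - <<'E'
from h import *
np.set_printoptions(precision=4,suppress=True)
b=np.load("b.npy"); u=.0075; yaw=0
for i in range(14):
    a=avg(6); d=a[:6]-b[:6]
    print("u %.4f yaw %.4f"%(u,yaw),"F",d[:3].round(2),"M",d[3:].round(2),a[6:])
    if abs(d[0]-12)<.5 and abs(d[5])<.12: break
    u-=np.clip((12-d[0])/8e3,-.0004,.0004)
    if abs(d[5])>.1: yaw+=np.clip(d[5]*.01,-.002,.002)
    cmd(u,yaw=yaw,v=.01)
np.save("fin.npy",[u,yaw]); ctrl.sleep(.5); print(avg(10)[:6]-b[:6]); st()
crop("side",255,165,360,292,4.7,"s3.png"); np.savez("g3.npz",S=grab("side",4),T=grab("top",4))
E
```

```text
u 0.0075 yaw 0.0000 F [ 4.9   0.3  -2.64] M [-0.1  -1.07  0.09] [0.0082 0.     0.0922]
u 0.0071 yaw 0.0000 F [ 6.55  0.52 -3.66] M [-0.14 -1.35  0.12] [ 0.0082 -0.      0.0923]
u 0.0067 yaw 0.0012 F [ 7.83  0.59 -4.83] M [-0.12 -1.61  0.05] [ 0.0082 -0.      0.0923]
u 0.0063 yaw 0.0012 F [ 9.16  1.   -5.52] M [-0.15 -1.87  0.06] [ 0.0082 -0.      0.0924]
u 0.0059 yaw 0.0012 F [10.15  0.71 -5.85] M [-0.18 -2.1   0.08] [ 0.0082 -0.      0.0924]
u 0.0057 yaw 0.0012 F [11.42  0.94 -6.18] M [-0.19 -2.25  0.07] [ 0.0082 -0.      0.0925]
u 0.0056 yaw 0.0012 F [11.41  0.96 -6.47] M [-0.2  -2.32  0.08] [ 0.0082 -0.      0.0925]
u 0.0056 yaw 0.0012 F [11.67  0.99 -6.47] M [-0.18 -2.36  0.09] [ 0.0082 -0.      0.0925]
[12.0064  1.1224 -6.7833 -0.1968 -2.3942  0.0948]
t18.95 p [0.5682 0.1463 0.0925] F own [10.92  1.55 -8.25] M [-0.2  -2.39  0.12] open 0.201 ff 58.6
```

View pics/s3.png

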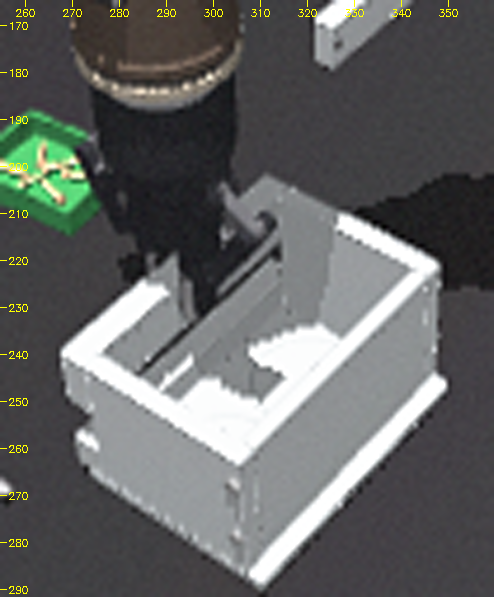

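s3: the rail is seated. Its left end at (268,240)–(275,244) runs on from the left cheek's outer face, and the tops look level. I'll trim off the vertical drag and check the flush numerically.

```bash
python3 - <<'E'
from h import *
np.set_printoptions(precision=4,suppress=True)
b=np.load("b.npy"); u,yaw=np.load("fin.npy"); z=.0921
for i in range(10):
    a=avg(6); d=a[:6]-b[:6]
    print("u %.4f z %.4f"%(u,z),"F",d[:3].round(2),"M",d[3:].round(2),a[6:])
    if abs(d[0]-12)<.5 and abs(d[2])<1.5: break
    u-=np.clip((12-d[0])/6e3,-.0004,.0004); z+=np.clip(d[2]/20e3,-.0003,.0003) if abs(d[2])>1 else 0
    cmd(u,yaw=yaw,z=z,v=.01)
np.save("fin.npy",[u,yaw,z]); ctrl.sleep(.5); print("final",avg(12)[:6]-b[:6]); s=st()
S=grab("side",4); own=lambda p:(p-SEAT)@np.c_[XS,YS]
c=np.array(s["position"])*[1,1,0]
q=proj("side",[c+a*.009*XS+.09*YS+[0,0,h] for a,h in((1,.11),(-1,.11),(1,.07))])
E=edge(S,q[0],q[1],trim=.15); C=edge(S,(275.5,244.5),(306,264)); V=edge(S,q[0],q[2],trim=.15)
print("rail end",own(onz("side",E[:2],.11)),"cheek",own(onz("side",C[:2],.11)),"front vertical x",own(onz("side",[V[0]],.11)))
E
```

```text
u 0.0056 z 0.0921 F [12.04  1.17 -6.79] M [-0.22 -2.39  0.07] [ 0.0082 -0.      0.0925]
u 0.0056 z 0.0918 F [10.74  0.36 -3.13] M [-0.3  -2.14  0.08] [ 0.0082 -0.      0.0924]
u 0.0054 z 0.0916 F [11.14 -0.07 -2.53] M [-0.36 -2.19  0.07] [ 0.0082 -0.      0.0924]
u 0.0052 z 0.0915 F [11.23  0.24 -1.55] M [-0.4  -2.17  0.08] [ 0.0082 -0.      0.0924]
u 0.0051 z 0.0914 F [11.48 -0.11 -0.86] M [-0.45 -2.2   0.11] [ 0.0082 -0.      0.0924]
u 0.0050 z 0.0914 F [11.56 -0.06 -2.09] M [-0.43 -2.26  0.09] [ 0.0082 -0.      0.0924]
u 0.0049 z 0.0913 F [11.65 -0.9  -0.76] M [-0.47 -2.25  0.11] [ 0.0082 -0.      0.0924]
final [11.5894 -0.224  -0.7981 -0.4791 -2.2549  0.1001]
t22.30 p [0.5682 0.1462 0.0924] F own [11.59 -0.42 -2.38] M [-0.5  -2.23  0.1 ] open 0.198 ff 59.6
rail end [[ 0.0165  0.0916]
 [-0.0009  0.0901]] cheek [[-0.0122  0.0902]
 [-0.1128  0.0902]] front vertical x [[0.0172 0.09  ]]
```

```bash
python3 - <<'E'
from h import *
st(); print(ctrl.hand_in())
E
```

```text
t22.50 p [0.5682 0.1462 0.0924] F own [11.21 -0.62 -2.59] M [-0.48 -2.3   0.12] open 0.198 ff 59.6
the job is handed in; nothing more can be done
None
```

I handed the job in at 22.5 s with the arm still gripping the 180 mm rail and pressing it back against both cheeks at about 11.5 N. By the camera its left end is flush and its top level to about 1 mm; the right end, hidden by the arm, and the bystanders were not re-measured.

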